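Shut and lock the display cabinet

ROBOT

A 6-joint arm with a two-finger parallel gripper is mounted at the origin on the work surface. World frame = base frame: x ahead of the robot, y to its left, z up, the work surface at z = 0. Lengths are in m, angles in degrees, forces in N, time in s.
With the tool pointing down it reaches from about 0.3 to 0.875 m from the base axis. Payload 6.4 kg.
Tool frame: the origin (TCP) lies between the finger pads; the fingertips stand r.nose_length ahead of it and the grasp point (between the pads) lies 2 mm behind it (r.nose_length is the distance from the TCP to the fingertips, in m); z points along the fingers, y is the line along which they close (so a half turn about z gives the same grasp; the last joint's range is limited). The gripper opens to 88 mm and grips with 3 to 60 N. Pads are 18 mm wide; open, the fingers measure 123 mm over their backs; the gripper's body (75 mm by 187 mm) begins 45 mm behind the grasp point.
Start: joints at [-11.82, 10.359, 92.074, -0, 77.567, -11.82], TCP at [0.575, 0, 0.256] pointing down, gripper open.
Joint ranges: [-171.53, 171.53], [-51.25, 118.39], [17.06, 147.69], [-65.23, 245.23], [0, 150.52], [-178.68, 178.68]. Speed limits (degrees/s): [147.25, 147.25, 172.46, 180, 180, 180].

INTERFACE

Orientations are given as a 3x3 rotation matrix whose columns are the frame's x, y, z axes.
In Python, from rig import r gives the robot as it stands.
- The arm moves only by the shell command python3 -m crank 'ROWS' [FORCE]. ROWS is JSON, a list that holds one entry, the list of rows, each a list of 7 numbers: the shift along the world's x, y, z normalised to -1 to 1, where 1 is 0.8 m, then the turn, a rotation vector about the world's x, y, z normalised to -1 to 1, where 1 is 45 degrees, then the finger opening in mm, from 0 to 88.1. A call has 1 to 8 rows; each row is the pose to reach, as a shift and turn from the pose commanded when the call began; what a row does not reach only later rows make up. A row lasts 1/8 s, in which the tool goes at most 62.5 mm and 10.7 degrees, less where a joint would pass 70% of its speed; a pose out of reach is approached as far as the arm can. A call with a number of a shift or a turn outside -1 to 1 is refused whole. A call with a gripper value outside its range is refused whole. The fingers move at their own pace and stop on an object; FORCE is the grip in N (left out, the last holds). Time passes only in rows, so rows that repeat a pose let the fingers close. It gives the time, the measured TCP pose, the force, the opening and the grip force at its end, in the units of the state.
- r.state(): the state, without advancing time (a new reading comes with each control period).
- r.camera(name): name is "scene" or "side" or "wrist"; returns (picture, depth): 384x512x3 uint8, blue, green, red; 384x512 float32, m along the optical axis (not along the pixel's ray), 0 where there is no reading.
- r.camera_params(name): a dict with "camera_matrix" (3x3 intrinsics, pixels), "eye" and "rotation" of the camera in the world. Camera axes: x right, y down, z forward; pixel columns grow to the right and rows downward; lengths in m; the calibration is good to about 2 mm. A picture is of the moment at which its call begins: read the wrist's pose just before it. camera_params takes no time and is no camera call; for the wrist camera it gives the pose at the moment of the call.
- r.sign_off(): hands the job in; it is judged then, once.
The state is a dict: "t": time; "joints": joint angles; "qd": joint speeds; "joint_efforts": joint torques, N m; "tool_pos": TCP position; "tcp_rot": TCP orientation; "ft_force": force on the tool from outside, world axes, zero at the start; "torque": the same for the moment, N m; "gripper_width": finger opening in m; "gripper_force": force on a finger pad.
Only numpy, scipy, OpenCV 4.12 (cv2) and the standard library are available. Lean on these libraries where they do the work, as an engineer would, in place of code of your own. Each camera call takes 0.05 s, during which the arm holds its last target. There are 200 camera calls.

TASK

Close up the display cabinet: push its glass door fully shut with the fingertips, without slamming it, and then press down the raised end of the key in its lock until the key's head lies level, which locks it. Push and press only, never pinch or grip the door or the key, and leave the loose things on the counter where they are.

Things in the scene. Friction and masses are not known exactly. Their poses are not given: they have to be found in the camera images.
- cabinet: the display cabinet, fixed to the counter: aluminium frame and glass, 150 mm deep, 240 mm wide, 230 mm high. Origin: centre of its underside. Its own -x axis points out of its front (the side that has the door), +y is to the left seen by someone facing the front, z up. The front opening lies 75 mm from the origin along -x
- door (a joint): angle of the cabinet's glass door, rad: 0 = fully shut (flat against the front, at a stop), grows as the door swings outward; stands part open at the start. Panel 220 wide, 205 mm high, 8 mm thick, lower edge 12 mm and top edge 217 mm above the counter; vertical hinge line at the left end of the front. It turns with a slight friction and stays where it is left; there is no catch or spring
- door_hinge (a point): point at the hinged end of the door: top edge, outer face. Its axes turn with the door: -x out of the outer face, -y along the door to the free edge, z up. With the door shut they are parallel to the cabinet's. The hinge line runs 4 mm behind it, in mid panel: 79 mm along -x and 110 mm along +y from the cabinet's origin
- door_edge (a point): point at the free end of the door: top edge, outer face; 220 mm from door_hinge; axes as door_hinge
- key (a joint): angle of the key in the chrome cam lock, rad: 0 = head lies level, locked, at a stop; positive = the end of the head towards the door's hinge is raised. It starts part turned with that end up, turns stiffly (friction about 0.03 N m) and stays where it is left. The lock axis is square to the door, 195 mm from the hinge, 190 mm above the counter; the 24 mm chrome lock barrel stands 8 mm out of the outer face
- key_head (a point): centre of the key's black head, a flat plate 36 mm wide, 24 mm long (along the lock axis) and 6 mm thick, on the lock axis, 28 mm out from the door's outer face (the head spans 16 to 40 mm out). Its x axis is the lock axis (-x points out of the door), y runs along the 36 mm width to the raised end, z square to the plate; it turns with the key
- key_wing (a point): middle of the raised end of the key's head, 18 mm from key_head; pressing this end down turns the key to level; as it sinks it also moves a few mm away from the lock axis, and a fingertip that goes along with it turns it more easily than one that rubs across it
- diffuser_a: one of two frosted glass diffuser bottles with black caps, 54 mm across, 96 mm tall; loose on the counter, leave alone. Origin: centre of its underside
- diffuser_b: the other diffuser bottle, same shape; loose on the counter, leave alone. Origin: centre of its underside
- puck_a: one of two black plastic scent pucks, 68 mm across, 24 mm tall; loose on the counter, leave alone. Origin: centre of its underside
- puck_b: the other scent puck, same shape; loose on the counter, leave alone. Origin: centre of its underside
- scraper: yellow plastic windshield scraper lying flat, about 190 mm long, head 100 mm wide, 14 mm thick; loose on the counter, leave alone. Origin: on its underside, near the middle of its length; +x to the head
- cleaner: grey plastic bottle, 64 mm across, 170 mm tall; loose on the counter, leave alone. Origin: centre of its underside
- mug: white ceramic mug, 76 mm across, 90 mm tall; loose on the counter, leave alone. Origin: centre of its underside

How it is judged (in metres and radians):
On the way, in this order (a step that is already met when the one before it is completed fails the run):
1. the door is pushed shut (value of joint door below 0.03 rad and value of joint key above 0.2 rad), for 0.2 s.
2. then the key is pressed to level, the door being shut (value of joint door below 0.03 rad and value of joint key below 0.15 rad), for 0.2 s.
At the end, for the whole second after the job is handed in: the door is within 0.03 rad of shut and at rest, the key's head within 0.15 rad of level, and every loose thing within 20 mm of where it began (all of step 2 and velocity of joint door between -0.05 and 0.05 rad/s and distance of each of diffuser_a, diffuser_b, puck_a, puck_b, scraper, cleaner, mug from where it was at the start of the episode below 0.02 m); the robot touches nothing.
It fails at once if the door is slammed (faster than 2.5 rad/s) (velocity of joint door below -2.5 rad/s).
It fails at once if the key's head is pinched: squeezed on its upper and its under face at once with over 8 N (contact force between the fingers and key_c0 above 8 N and contact force between the fingers and key_c1 above 8 N).
It fails at once if the door is pinched: squeezed on its outer and its inner face at once with over 8 N (contact force between the fingers and door_c0 above 8 N and contact force between the fingers and door_c1 above 8 N).
It fails at once if a loose thing on the counter is moved more than 20 mm, lifted or knocked over (distance of any of diffuser_a, diffuser_b, puck_a, puck_b, scraper, cleaner, mug from where it was at the start of the episode above 0.02 m or angle between any of diffuser_a, diffuser_b, puck_a, puck_b, scraper, cleaner, mug's own z axis and vertical above 0.4 rad).
It also fails if it takes over 38 s, if anything falls off the work surface, if the arm or the gripper's body presses on something with over 40 N, if the wrist force passes 120 N, or if a joint passes its speed limit or range.

## Working session

There is one attempt and no reset: what is moved stays moved. The work goes in short steps, Python scripts to look and compute and a shell command to move; the robot and the scene stay as the last step left them, time stands still between calls to the robot, and variables do not carry over. Pictures are saved under pics/ and viewed, at most 10 in all, crops included, and the job is handed in when it is done.

```bash
mkdir -p pics
cat > h.py <<'E'
from rig import r
import numpy as np, cv2
def pts(name):
    P=r.camera_params(name); im,d=r.camera(name)
    K=np.array(P["camera_matrix"]);R=np.array(P["rotation"]);e=np.array(P["eye"])
    v,u=np.mgrid[0:384,0:512]
    ray=np.stack([(u-K[0,2])/K[0,0],(v-K[1,2])/K[1,1],np.ones_like(u,float)],-1)
    X=(ray*d[...,None])@R.T+e
    return im,d,X,ray@R.T,e
E
python3 - <<'E'
from h import *
s=r.state();print(s["t"],s["tool_pos"],s["tcp_rot"],r.nose_length)
ims=[]
for n in("scene","side"):
    im,d,X,_,e=pts(n);print(n,e,np.array(r.camera_params(n)["rotation"]).round(2).tolist());np.savez(f"{n}.npz",im=im,d=d,X=X)
    cv2.imwrite(f"pics/{n}.png",cv2.resize(im,(800,600)))
E
```

```text
0.0 [5.74501460e-01 1.27022127e-04 2.54804572e-01] [[ 7.61399447e-06  9.99998525e-01 -1.71746406e-03]
 [ 9.99999934e-01 -6.98909292e-06  3.63857020e-04]
 [ 3.63844479e-04 -1.71746671e-03 -9.99998459e-01]] 0.017
scene [ 1.28241305 -0.33155028  0.87687247] [[0.38, 0.65, -0.66], [0.93, -0.26, 0.27], [0.01, -0.71, -0.7]]
side [-0.02814363 -1.07375051  0.82120081] [[0.86, -0.24, 0.46], [-0.51, -0.42, 0.75], [0.01, -0.88, -0.48]]
```

View pics/scene.png

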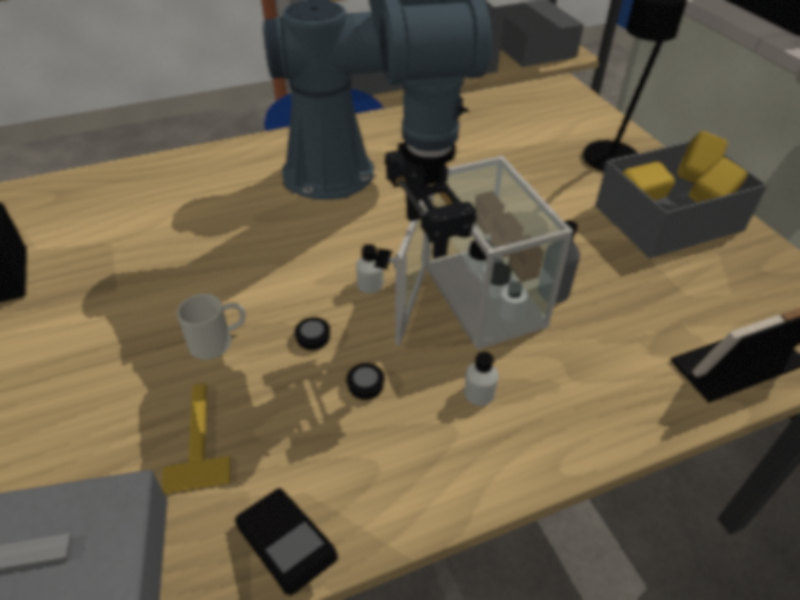

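View pics/side.png

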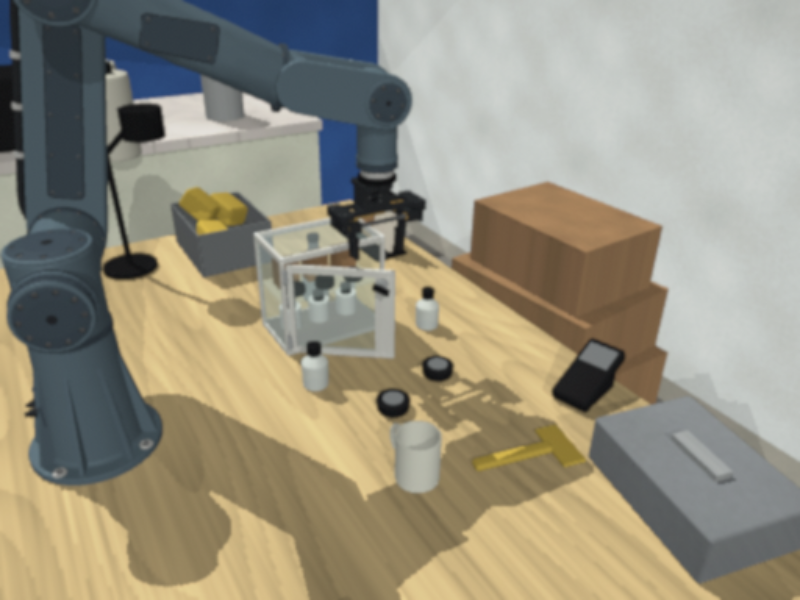

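The cabinet front faces roughly -y, toward the side camera. The door stands open: its frame is at (290-393, 265-355) and the black key at (380,290) in the side view. Diffuser (315,365) stands near the hinge in front of the door, and the pucks are at (393,403) and (437,368).

Run:
```python
from h import *
H=np.full((600,800,3),255,np.uint8)  # top view 1.25mm/px? x:0.35..0.85 right->cols, y:-0.35..0.2
S=1200
def px(x,y): return ((x-0.3)*S).astype(int),((0.12-y)*S).astype(int)
for n,off in(("scene",0),("side",0)):
    z=np.load(n+".npz");X=z["X"];im=z["im"];d=z["d"]
    for lo,hi,c in((0.02,0.19,None),(0.2,0.222,(0,0,255)),(0.222,0.245,(255,0,0))):
        m=(d>0)&(X[...,2]>lo)&(X[...,2]<hi)
        u,v=px(X[...,0][m],X[...,1][m]);k=(u>=0)&(u<800)&(v>=0)&(v<600)
        H[v[k],u[k]]=im[m][k] if c is None else c
for i in range(0,7):
    u=int(i*.1*S);cv2.putText(H,f"{.3+.1*i:.1f}",(u,595),0,.4,(0,0,0));cv2.line(H,(u,0),(u,600),(200,200,200))
for i in range(0,5):
    v=int((.12-.1+.1*i)*S);cv2.putText(H,f"{.1-.1*i:.1f}",(760,v),0,.4,(0,0,0));cv2.line(H,(0,v),(800,v),(200,200,200))
cv2.imwrite("pics/top.png",H)
z=np.load("side.npz")["im"][130:270,140:300];cv2.imwrite("pics/crop.png",cv2.resize(z,(686,600),interpolation=cv2.INTER_CUBIC))
```

```text
(no output)
```

View pics/top.png

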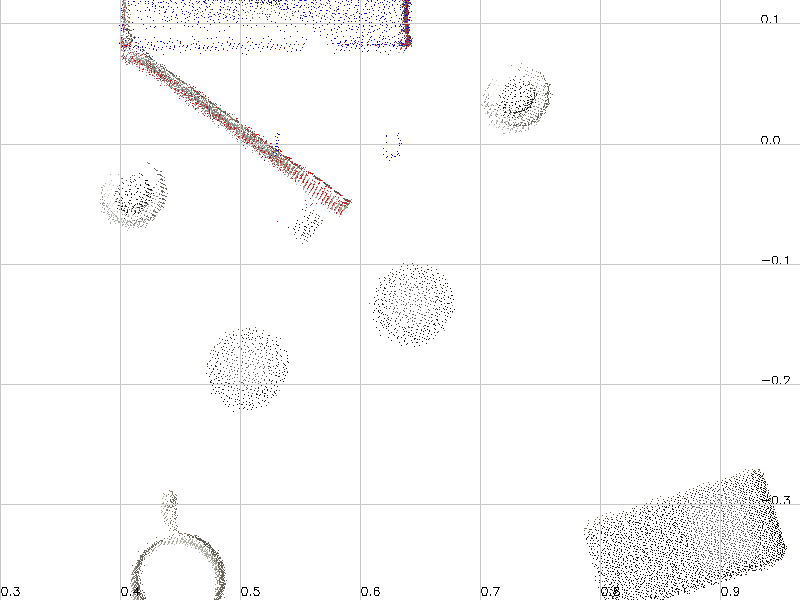

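View pics/crop.png

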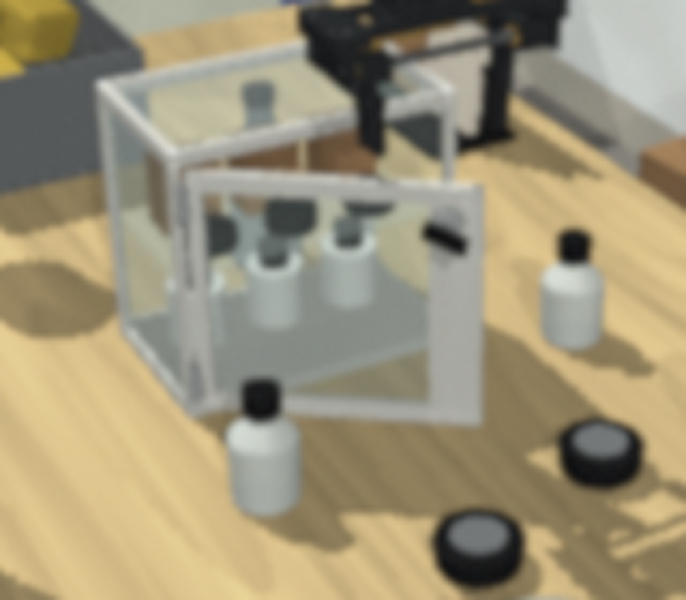

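The top view shows the cabinet front along x at y≈0.08 (x 0.402 to 0.640, no yaw). The hinge is near (0.412, 0.076) and the door edge near (0.590, -0.053), which is 0.22 m as specified, so the door is open about 36°. The key is near (0.555, -0.07). At fingertip height of about 0.19 nothing else is in the way.

```bash
python3 -m crank '[[[0,0,0.03,0,0,0,0],[-0.05,-0.03,0.03,0,0,0,0],[-0.1,-0.0625,0.03,0,0,0,0],[-0.1,-0.0625,0.03,0,0,0,0],[-0.1,-0.0625,0.03,0,0,0,0],[-0.1,-0.0625,0.03,0,0,0,0],[-0.1,-0.0625,0.03,0,0,0,0],[-0.1,-0.0625,0.03,0,0,0,0]]]'
```

```text
t: 1.1
tool_pos: [0.4953, -0.0497, 0.2796]
tcp_rot: [[-0.001, 1.0, -0.0], [1.0, 0.001, 0.0], [0.0, -0.0, -1.0]]
ft_force: [-0.4, 0.7, -0.1]
gripper_width: 0.01
gripper_force: 0.0
```

```bash
python3 -m crank '[[[0,0,-0.05,0,0,0,0],[0,0,-0.094,0,0,0,0],[0,0,-0.094,0,0,0,0],[0,0.015,-0.094,0,0,0,0],[0,0.03,-0.094,0,0,0,0],[0,0.04,-0.094,0,0,0,0],[0,0.05,-0.094,0,0,0,0],[0,0.06,-0.094,0,0,0,0]]]'
python3 - <<'E'
from h import *
im,d,X,_,_=pts("side");cv2.imwrite("pics/c2.png",cv2.resize(im[120:280,140:330],(712,600),interpolation=cv2.INTER_CUBIC))
E
```

```text
t: 2.1
tool_pos: [0.4951, -0.0015, 0.2048]
tcp_rot: [[-0.0, 1.0, 0.001], [1.0, 0.0, -0.0], [-0.0, 0.001, -1.0]]
ft_force: [-0.4, -1.4, 0.6]
gripper_width: 0.0005
gripper_force: 0.4
```

View pics/c2.png

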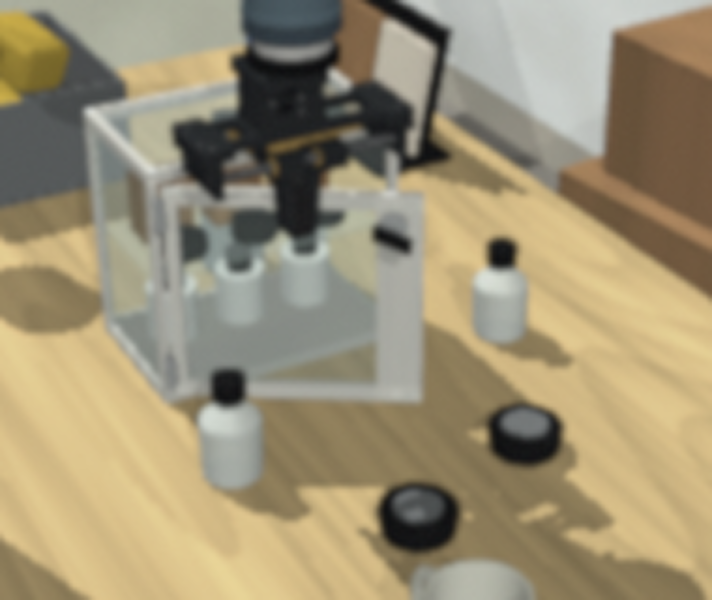

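The crop shows the closed fingertips at (297,225) against the door's outer face, with the door swinging in and the key (392,237) clear to the right. I'll keep pushing.

```bash
python3 -m crank '[[[0,0.01,0,0,0,0,0],[0.003,0.02,0,0,0,0,0],[0.006,0.03,0,0,0,0,0],[0.01,0.04,0,0,0,0,0],[0.015,0.048,0,0,0,0,0],[0.02,0.055,0,0,0,0,0],[0.025,0.06,0,0,0,0,0],[0.03,0.065,0,0,0,0,0]]]'; python3 -m crank '[[[0,0.003,0,0,0,0,0],[0,0.006,0,0,0,0,0],[0,0.009,0,0,0,0,0],[0,0.012,0,0,0,0,0]]]'
```

```text
t: 3.15
tool_pos: [0.5193, 0.0502, 0.2045]
tcp_rot: [[0.0, 1.0, -0.0], [1.0, -0.0, 0.0], [0.0, -0.0, -1.0]]
ft_force: [-0.1, -0.6, 0.7]
gripper_width: 0.0003
gripper_force: 0.3
t: 3.65
tool_pos: [0.519, 0.0597, 0.2046]
tcp_rot: [[0.0, 1.0, 0.0], [1.0, -0.0, -0.0], [-0.0, 0.0, -1.0]]
ft_force: [0.7, -0.0, 0.5]
gripper_width: 0.0006
gripper_force: 0.3
```

```bash
python3 -m crank '[[[0,0.002,0,0,0,0,0],[0,0.004,0,0,0,0,0],[0,0.006,0,0,0,0,0]]]'
python3 - <<'E'
from h import *
im,d,X,_,_=pts("side");np.savez("s3.npz",im=im,X=X,d=d);cv2.imwrite("pics/c3.png",cv2.resize(im[120:280,140:330],(712,600),interpolation=cv2.INTER_CUBIC))
m=(d>0)&(X[...,2]>0.07)&(X[...,2]<0.214)&(X[...,0]>.585)&(X[...,0]<.63)&(abs(X[...,1]-.05)<.06)&(im.min(2)>110)
p=X[m];print(len(p),np.percentile(p[:,0],[1,99]),np.polyfit(p[:,0],p[:,1],1),np.median(p[:,1]))
k=(d>0)&(X[...,2]>0.16)&(X[...,2]<0.225)&(X[...,0]>.57)&(X[...,0]<.65)&(X[...,1]>0)&(X[...,1]<.075)&(im.max(2)<70)
p=X[k];print(len(p),p.mean(0),p.min(0),p.max(0));print(np.round(p[::4],4))
E
```

```text
t: 4.03
tool_pos: [0.519, 0.0639, 0.2046]
tcp_rot: [[-0.0, 1.0, 0.0], [1.0, 0.0, -0.001], [-0.001, 0.0, -1.0]]
ft_force: [-0.2, -7.2, -0.2]
gripper_width: 0.001
gripper_force: 3.4
406 [0.58548992 0.62957654] [-0.03707958  0.0949784 ] 0.07253577788156884
17 [0.59647921 0.04136355 0.1923098 ] [0.5728098  0.02839431 0.16231264] [0.61131679 0.07395334 0.20023483]
[[0.5914 0.0444 0.2002]
 [0.5946 0.0367 0.1991]
 [0.591  0.0303 0.1991]
 [0.6082 0.0341 0.1933]
 [0.5732 0.074  0.1623]]
```

View pics/c3.png

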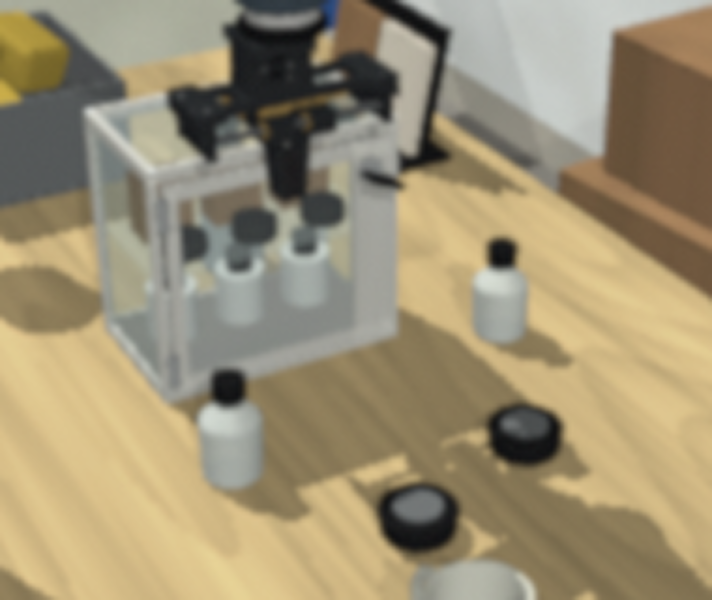

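The door now looks flush with the front and 7 N has built up. The key at (382,178) is still tilted, with its hinge end raised. I'll push slightly more to confirm the stop, then back off and rise above the key.

```bash
python3 -m crank '[[[0,0.002,0,0,0,0,0],[0,0.003,0,0,0,0,0],[0,0.003,0,0,0,0,0]]]'; python3 -m crank '[[[0,-0.006,0,0,0,0,0],[0,-0.015,0,0,0,0,0],[0,-0.03,0,0,0,0,0],[0,-0.03,0.04,0,0,0,0],[0,-0.03,0.09,0,0,0,0],[0,-0.1,0.09,0,0,0,0],[0,-0.15,0.09,0,0,0,0],[0,-0.15,0.09,0,0,0,0]]]'
python3 - <<'E'
from h import *
im0,_,_,_,_=pts("wrist")
cv2.imwrite("pics/w4.png",im0)
fs=[]
for n in("side","scene"):
    im,d,X,_,_=pts(n)
    # door frame line x .42-.63 vs cabinet
    m=(d>0)&(X[...,2]>0.02)&(X[...,2]<0.21)&(X[...,0]>.41)&(X[...,0]<.635)&(abs(X[...,1]-.072)<.02)&(im.min(2)>110)
    p=X[m];print(n,len(p),np.polyfit(p[:,0],p[:,1],1) if len(p)>9 else 0)
    t=(d>0)&(abs(X[...,2]-.23)<.006)&(X[...,0]>.41)&(X[...,0]<.635)&(abs(X[...,1]-.08)<.015)
    p=X[t];print("cabtop",len(p),np.polyfit(p[:,0],p[:,1],1) if len(p)>9 else 0)
    L=(d>0)&(X[...,2]>0.02)&(X[...,2]<.225)&(abs(X[...,0]-.402)<.012)&(X[...,1]>.09)&(X[...,1]<.23)
    R=(d>0)&(X[...,2]>0.02)&(X[...,2]<.225)&(abs(X[...,0]-.64)<.012)&(X[...,1]>.09)&(X[...,1]<.23)
    for q in(L,R):
        p=X[q];print(len(p),np.polyfit(p[:,1],p[:,0],1) if len(p)>20 else 0)
    k=(d>0)&(X[...,2]>0.175)&(X[...,2]<0.225)&(X[...,0]>.58)&(X[...,0]<.635)&(X[...,1]>0.02)&(X[...,1]<.06)&(im.max(2)<90)
    p=X[k];print("key",len(p));len(p)and print(p.mean(0).round(4),np.round(p[::3],4).tolist(),np.polyfit(p[:,0],p[:,2],1))
E
```

```text
t: 4.45
tool_pos: [0.519, 0.064, 0.2046]
tcp_rot: [[0.001, 1.0, -0.001], [1.0, -0.001, -0.005], [-0.005, -0.0, -1.0]]
ft_force: [-1.3, -13.6, 1.0]
gripper_width: 0.0004
gripper_force: 6.9
t: 5.45
tool_pos: [0.5189, -0.0558, 0.2766]
tcp_rot: [[0.004, 1.0, 0.0], [1.0, -0.004, -0.0], [-0.0, 0.0, -1.0]]
ft_force: [0.8, 0.6, 1.0]
gripper_width: 0.0002
gripper_force: 0.0
side 2284 [-0.00828473  0.07855809]
cabtop 161 [-0.00546432  0.0849092 ]
720 [0.00321744 0.40306792]
1 0
key 24
[0.6016 0.0383 0.1943] [[0.5949, 0.0438, 0.1996], [0.5885, 0.0459, 0.1966], [0.5945, 0.0364, 0.1993], [0.6101, 0.044, 0.1923], [0.5927, 0.0332, 0.1974], [0.6039, 0.0332, 0.1947], [0.5971, 0.0345, 0.1922], [0.6077, 0.0332, 0.1901]] [-0.35767398  0.40949552]
scene 0 0
cabtop 257 [0.0002644  0.08727898]
30 [0.02762233 0.40522848]
2385 [0.00593424 0.63781287]
key 122
[0.6073 0.0459 0.1906] [[0.5912, 0.0505, 0.198], [0.5891, 0.0403, 0.1962], [0.5929, 0.0469, 0.1971], [0.5948, 0.0545, 0.1962], [0.593, 0.0385, 0.1966], [0.5948, 0.0461, 0.1955], [0.5973, 0.0534, 0.1952], [0.5948, 0.0377, 0.1949], [0.5975, 0.0449, 0.1948]
[... 153 characters left out ...]
2], [0.6026, 0.0454, 0.1921], [0.6075, 0.0513, 0.1942], [0.6012, 0.035, 0.1909], [0.6062, 0.0408, 0.1932], [0.6071, 0.0489, 0.1913], [0.6096, 0.0562, 0.1909], [0.6062, 0.0383, 0.1906], [0.6082, 0.0457, 0.1898], [0.6084, 0.0543, 0.1872], [0.6118, 0.0355, 0.1928], [0.6121, 0.0439, 0.1903], [0.6132, 0.0518, 0.1886], [0.6114, 0.0359, 0.189], [0.6149, 0.0425, 0.1897], [0.6176, 0.0496, 0.1897], [0.6139, 0.0348, 0.1881], [0.6156, 0.0424, 0.1869], [0.6162, 0.0507, 0.1847], [0.6194, 0.0575, 0.1852], [0.6156, 0.0398, 0.1844], [0.6196, 0.0462, 0.1857], [0.6209, 0.0541, 0.1841], [0.62, 0.0376, 0.1855], [0.6188, 0.0469, 0.1814], [0.6217, 0.0539, 0.1814], [0.623, 0.0391, 0.1841]] [-0.41385336  0.44199506]
```

View pics/w4.png

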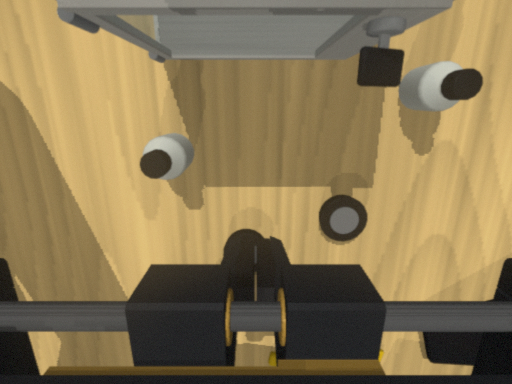

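The wrist view shows the door shut flat along the cabinet, and the key head as a black square at (380,67). The measured key centre is (0.607, 0.045, 0.190), tilted about 0.4 rad with the raised end at x≈0.590. These match the given geometry. Next I press.

```bash
python3 -m crank '[[[0.0825,0,0,0,0,0,0],[0.0825,0.06,0,0,0,0,0],[0.0825,0.125,0,0,0,0,0],[0.0825,0.125,0,0,0,0,0],[0.0825,0.125,-0.03,0,0,0,0],[0.0825,0.125,-0.06,0,0,0,0],[0.0825,0.125,-0.068,0,0,0,0],[0.0825,0.125,-0.068,0,0,0,0]]]'; python3 -m crank '[[[0,0,-0.004,0,0,0,0],[-0.0005,0,-0.007,0,0,0,0],[-0.001,0,-0.009,0,0,0,0],[-0.0015,0,-0.011,0,0,0,0],[-0.002,0,-0.013,0,0,0,0],[-0.0025,0,-0.015,0,0,0,0],[-0.0025,0,-0.015,0,0,0,0]]]'
```

```text
t: 6.6
tool_pos: [0.5849, 0.0467, 0.2222]
tcp_rot: [[-0.0, 1.0, -0.0], [1.0, 0.0, -0.0], [-0.0, -0.0, -1.0]]
ft_force: [0.1, -0.5, -0.1]
gripper_width: 0.0003
gripper_force: 0.0
t: 7.48
tool_pos: [0.583, 0.0468, 0.2103]
tcp_rot: [[0.0, 1.0, 0.0], [1.0, -0.0, -0.0], [-0.0, 0.0, -1.0]]
ft_force: [-2.5, -0.4, 5.4]
gripper_width: 0.0001
gripper_force: 2.2
```

```bash
python3 -m crank '[[[0,0,-0.0015,0,0,0,0],[0,0,-0.003,0,0,0,0],[0,0,-0.003,0,0,0,0]]]';python3 -m crank '[[[0,0,-0.001,0,0,0,0],[0,0,-0.0025,0,0,0,0],[0,0,-0.0025,0,0,0,0]]]'
```

```text
t: 7.85
tool_pos: [0.5832, 0.0467, 0.2099]
tcp_rot: [[-0.0, 1.0, 0.001], [1.0, 0.0, -0.001], [-0.001, 0.001, -1.0]]
ft_force: [-9.2, -0.9, 15.5]
gripper_width: 0.0003
gripper_force: 8.0
t: 8.22
tool_pos: [0.5833, 0.0467, 0.2095]
tcp_rot: [[-0.0, 1.0, 0.002], [1.0, 0.0, -0.001], [-0.001, 0.002, -1.0]]
ft_force: [-14.1, -0.2, 24.4]
gripper_width: 0.0006
gripper_force: 12.6
```

At the stop: the force climbs while the fingertips stay at z≈0.1925. Now I lift straight up, back away and check.

```bash
python3 -m crank '[[[0,0,0.005,0,0,0,0],[0,0,0.03,0,0,0,0],[0,0,0.09,0,0,0,0],[0,-0.07,0.09,0,0,0,0],[0,-0.14,0.09,0,0,0,0],[-0.07,-0.15,0.09,0,0,0,0],[-0.08,-0.15,0.09,0,0,0,0],[-0.08,-0.15,0.09,0,0,0,0]]]'
python3 - <<'E'
from h import *
for n in("side","scene"):
    im,d,X,_,_=pts(n)
    m=(d>0)&(X[...,2]>0.02)&(X[...,2]<0.21)&(X[...,0]>.41)&(X[...,0]<.635)&(abs(X[...,1]-.072)<.02)&(im.min(2)>110)
    p=X[m];print(n,np.polyfit(p[:,0],p[:,1],1) if len(p)>9 else 0)
    k=(d>0)&(X[...,2]>0.175)&(X[...,2]<0.225)&(X[...,0]>.58)&(X[...,0]<.635)&(X[...,1]>0.02)&(X[...,1]<.06)&(im.max(2)<90)
    p=X[k];print("key",len(p),p.mean(0).round(4),np.polyfit(p[:,0],p[:,2],1))
    if n=="side":cv2.imwrite("pics/c5.png",cv2.resize(im[120:280,140:330],(712,600),interpolation=cv2.INTER_CUBIC))
E
```

```text
t: 9.22
tool_pos: [0.5194, -0.0732, 0.278]
tcp_rot: [[0.0, 1.0, 0.002], [1.0, -0.0, -0.0], [-0.0, 0.002, -1.0]]
ft_force: [-0.7, -0.7, -0.2]
gripper_width: 0.0002
gripper_force: 0.0
side [-0.00743722  0.07824282]
key 23 [0.6058 0.0368 0.1932] [0.059702   0.15704343]
scene 0
key 100 [0.6077 0.0459 0.191 ] [-0.02292425  0.20493309]
```

View pics/c5.png

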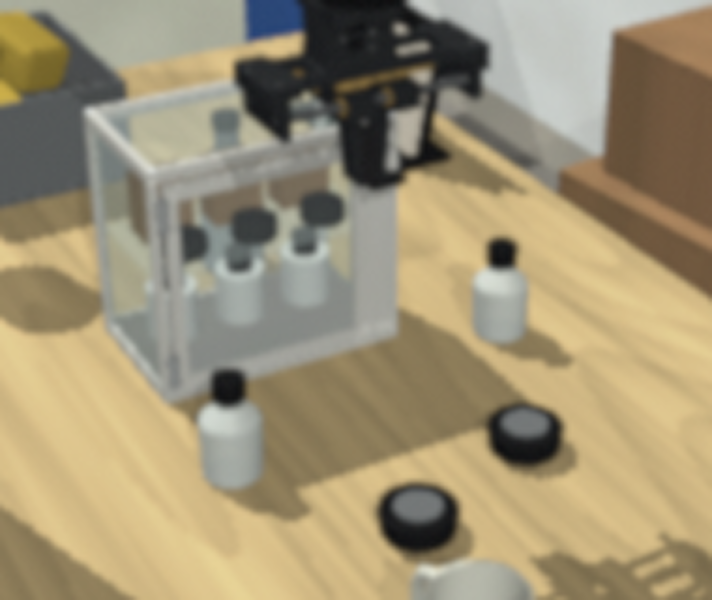

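The picture shows the door still flush with the frame and the bottles and pucks where they were. The fingers hide the key in this view, but the scene camera puts its slope at about 0.02 rad, which is level.

```bash
python3 -c "
from rig import r
print(r.sign_off())"
```

```text
the job is handed in; nothing more can be done
None
```

The job is handed in at about 9 s of the 38 s allowed: the door is pushed shut against its stop, the key is pressed level (about 0.02 rad off in the last measurement), and the bottles and pucks in the final view stand where they were; no verdict was returned.

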